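# Park the slide case and stack the microscope accessories on it

### The job

Put the microscope accessories away as one steady stack, widest base at the bottom and narrowest on top: first slide the wide slide case fully home into its low fenced dock, then set the wooden slide box and the lens canister on it one after the other. Each stands flat, upright and in the middle of what is under it, the box square to the case; set them down gently, never tip the canister over, and leave the other things on the bench where they are.

Things in the scene. Friction and masses are not known exactly. Their poses are not given: they have to be found in the camera images.
- case_center (a point): Centre (half-way up) of the wide flat grey plastic microscope-slide case, 120 (x) x 150 (y) x 28 mm high, flat top, about 0.4 to 0.7 kg; too wide to grasp, it slides on the bench at a few newtons. Its y axis is its long direction, z up. Axes parallel to the case's edges.
- box_center (a point): Centre (half-way up) of the small closed wooden slide box, 60 (x) x 90 (y) x 34 mm high, flat top, about 0.16 kg; y is its long direction, z up. Starts on the bench, to the left of the case.
- canister_center (a point): Centre (half-way up) of the upright round aluminium objective canister, 44 mm diameter, 62 mm high, flat ends, 0.11 to 0.18 kg; z is its axis. Starts on the bench, to the left of the case; it and the box may change places.
- case: The slide case itself; origin at the centre of its underside, axes as for its centre.
- slide_box: The wooden slide box itself; origin at the centre of its underside.
- canister: The canister itself; origin at the centre of its underside.
- dropper: Bystander: amber dropper bottle, 34 mm diameter, 72 mm high; origin under its centre.
- eyepiece: Bystander: black eyepiece standing on end, 34 mm diameter, 56 mm high; origin under its centre.
- dish: Bystander: clear round dish, 92 mm diameter, 15 mm high; origin under its centre.
- jar: Bystander: glass jar with white cap, 60 mm diameter, 75 mm high; origin under its centre.
- driver: Bystander: screwdriver lying down, 150 mm long; origin under its middle.
- coverslips: Bystander: cardboard box 45 x 45 x 20 mm; origin under its centre.
- dock_home (a point): Point on the bench (z = 0) over which the case's centre stands when the case is fully home in the dock, against its end fence. +y points out of the dock's open mouth (roughly world left). The case starts outside, its long side roughly along this y, its centre 150 to 205 mm out, and slides in along -y. When home its rear end is at y = +75 mm, beyond the side fences.
- dock: Fixed low three-sided aluminium fence on a dark plate, 14 mm high; origin and axes as the home point. Inner faces: end fence y = -75 mm, side fences x = +-67 mm (7 mm play each side of the case) up to y = +27 mm, then flared outwards to about x = +-88 mm at y = +64 mm.

How it is judged:
By the outcome, as a careful person would: the job done as asked, in the order asked, and still so for the second after the job is handed in, with the robot touching nothing.
It also fails if it takes over 70 s, if anything falls off the work surface, if the arm or the gripper's body presses on something with over 40 N, if the wrist force passes 120 N, or if a joint passes its speed limit or range.

### The arm

A 6-joint arm with a two-finger parallel gripper is mounted at the origin on the work surface. World frame = base frame: x ahead of the robot, y to its left, z up, the work surface at z = 0. Lengths are in m, angles in rad, forces in N, time in s.
With the tool pointing down it reaches from about 0.35 to 0.85 m from the base axis. Payload 8.1 kg.
Tool frame: the origin (TCP) lies between the finger pads; the fingertips stand 25 mm ahead of it and the grasp point (between the pads) lies 6 mm ahead of it (robot.tip_extent is the distance from the TCP to the fingertips, in m); z points along the fingers, y is the direction in which the jaws open and shut (so a half turn about z gives the same grasp; the last joint's range is limited). The gripper opens to 93 mm and grips with 3 to 60 N. Pads are 15 mm wide; open, the fingers measure 128 mm over their backs; the gripper's body (75 mm by 188 mm) begins 65 mm behind the grasp point.
Start: joints at [1.191, 0.13, 1.488, -0, 1.523, -0.085], TCP at [0.174, 0.574, 0.244] pointing down, gripper open.
Joint ranges: [-2.96, 2.96], [-0.89, 2.26], [0.02, 2.5], [-1.34, 4.48], [0, 2.73], [-2.66, 2.66]. Speed limits (rad/s): [2.39, 2.39, 2.79, 3.14, 3.14, 3.14].

### API

Orientations are given as a rotation vector (axis times angle).
In Python, from plant import robot gives the robot as it stands.
- The arm moves only by the tool drive_tool, never from a script. Its argument "increments" is a list of rows, each a list of 7 numbers: the closure, from 0 (fully open) to 1 (shut), then the shift along the world's x, y, z in units of 25 mm (1.0 is 25 mm), then the turn, a rotation vector about the world's x, y, z in rad. In form: [[gripper, dx, dy, dz, rx, ry, rz], ...]. A call has 1 to 20 rows; each row is the pose to reach, as a shift and turn from the pose commanded when the call began; what a row does not reach only later rows make up. A row lasts 1/12 s, in which the tool goes at most 41.7 mm and 7.16 degrees, less where a joint would pass 70% of its speed; a pose out of reach is approached as far as the arm can. A call with a gripper value outside its range is refused whole. The fingers move at their own pace and stop on an object; "squeeze" is the grip in N (left out, the last holds). Time passes only in rows, so rows that repeat a pose let the fingers close. It gives the time, the measured TCP pose, the force and the opening at its end, in the units of the state.
- robot.read_state(): the state, without advancing time (a new reading comes with each control period).
- robot.read_camera(name): name is "scene" or "top" or "wrist"; returns a dict with "image" (420x560x3 uint8, red, green, blue), "fx", "fy", "cx", "cy" (pixels), "dist" ([k1, k2, p1, p2, k3] as OpenCV has them; the pictures are not rectified), "T" (4x4, takes a point from camera to world coordinates); the wrist camera has in their place "mount" (4x4, takes a point from camera to tool coordinates, whose origin is the TCP and whose axes are the flange's). Camera axes: x right, y down, z forward; pixel columns grow to the right and rows downward; lengths in m; the calibration is good to about 2 mm. A picture is of the moment at which its call begins: read the wrist's pose just before it. There is no depth.
- robot.close_job(): hands the job in, once; it reports no verdict.
The state is a dict: "t": time; "q": joint angles; "dq": joint speeds; "joint_torque": joint torques, N m; "tool_pos": TCP position; "orientation": TCP orientation; "force": force on the tool from outside, world axes, zero at the start; "wrist_torque": the same for the moment, N m; "opening": finger opening in m.
Only numpy, scipy, OpenCV 4.12 (cv2) and the standard library are available. Lean on these libraries where they do the work, as an engineer would, in place of code of your own. Each camera call takes 0.05 s, during which the arm holds its last target.

## Working session

There is one attempt and no reset: what is moved stays moved. The work goes in short steps, Python scripts to look and compute and a tool call to move; the robot and the scene stay as the last step left them, time stands still between calls to the robot, and variables do not carry over. Pictures are saved under pics/ and viewed, and the job is handed in when it is done.

Besides the shell and the picture viewer there is one more tool, called after ">>>" as name([rows], argument=value, ...), one row to a line, values as JSON. drive_tool: Moves the arm, as the interface text tells. Its arguments: {"type":"object","properties":{"increments":{"type":"array"},"squeeze":{"type":"number"}},"required":["increments"]}

```bash
ls; mkdir -p pics
cat > h.py <<'E'
import numpy as np, cv2
from plant import robot
from scipy.spatial.transform import Rotation as R
def cam(name):
    s=robot.read_state()
    c=robot.read_camera(name)
    if 'T' in c: T=np.array(c['T'])
    else:
        M=np.eye(4);M[:3,:3]=R.from_rotvec(s['orientation']).as_matrix();M[:3,3]=s['tool_pos'];T=M@np.array(c['mount'])
    K=np.array([[c['fx'],0,c['cx']],[0,c['fy'],c['cy']],[0,0,1]]);
    return c['image'],K,np.array(c['dist'],float),T
def save(n,im): cv2.imwrite('pics/'+n,cv2.cvtColor(im,cv2.COLOR_RGB2BGR))
def toplane(pts,K,d,T,z):
    u=cv2.undistortPoints(np.array(pts,float).reshape(-1,1,2),K,d).reshape(-1,2)
    r=np.c_[u,np.ones(len(u))]@T[:3,:3].T
    o=T[:3,3]
    return o+r*((z-o[2])/r[:,2])[:,None]
def proj(P,K,d,T):
    W=np.linalg.inv(T);rv=cv2.Rodrigues(W[:3,:3])[0]
    return cv2.projectPoints(np.array(P,float).reshape(-1,1,3),rv,W[:3,3],K,d)[0].reshape(-1,2)
E
python3 - <<'E'
from h import *
print(robot.read_state())
for n in ('scene','top','wrist'):
    im,K,d,T=cam(n); save(n+'0.png',im); np.savez('pics/'+n+'0.npz',im=im,K=K,d=d,T=T); print(n,K,d,T)
E
```

```text
pics
{'t': 0.0, 'q': array([ 1.19060396e+00,  1.31137583e-01,  1.48928535e+00,  1.71113158e-05,
        1.52300229e+00, -8.53777493e-02]), 'dq': array([-9.79882351e-05,  3.99435269e-04,  7.87059456e-04,  4.54757059e-04,
       -2.13106382e-04,  4.72952197e-04]), 'joint_torque': array([-1.37097846e-03, -5.59851158e+01, -4.91765678e+01,  7.66840903e-02,
        3.52562999e-02, -8.09782296e-05]), 'tool_pos': array([0.17410099, 0.57363391, 0.24259816]), 'orientation': array([-4.61355036e-01, -3.10708667e+00,  2.79437678e-03]), 'force': array([0.51659378, 0.81321096, 0.48342523]), 'wrist_torque': array([ 0.01256198,  0.00443297, -0.02303221]), 'opening': 0.09303377738931869}
scene [[460.58463954   0.         289.63640822]
 [  0.         460.58463954 209.58972114]
 [  0.           0.           1.        ]] [0.00846473 0.         0.         0.         0.        ] [[-0.25775828  0.65643312 -0.70898253  1.29865537]
 [ 0.96618469  0.16986305 -0.19399402  0.28812987]
 [-0.00691416 -0.73501163 -0.67801924  0.73680016]
 [ 0.          0.          0.          1.        ]]
top [[445.07834083   0.         279.63304295]
 [  0.         445.07834083 210.49785415]
 [  0.           0.           1.        ]] [-0.11085217  0.          0.          0.          0.        ] [[-0.00849983 -0.99280131  0.11947098  0.44628191]
 [-0.99995783  0.00802341 -0.00446822  0.12333909]
 [ 0.00347749 -0.11950393 -0.99282764  1.14684573]
 [ 0.          0.          0.          1.        ]]
wrist [[313.22363962   0.         279.58593216]
 [  0.         313.22363962 213.34210391]
 [  0.           0.           1.        ]] [-0.06967939  0.          0.          0.          0.        ] [[ 0.2899624   0.92986284  0.22644403  0.11257327]
 [ 0.95703602 -0.28124239 -0.07060294  0.59327559]
 [-0.00196539  0.23718729 -0.97146195  0.38341268]
 [ 0.          0.          0.          1.        ]]
```

View pics/top0.png

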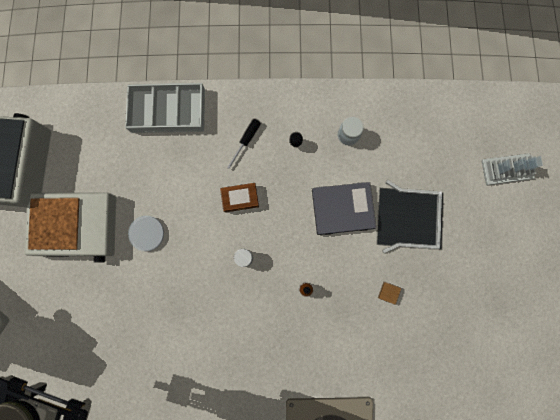

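View pics/scene0.png

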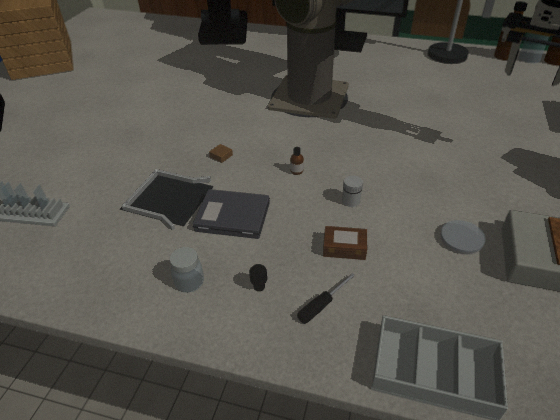

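View pics/wrist0.png

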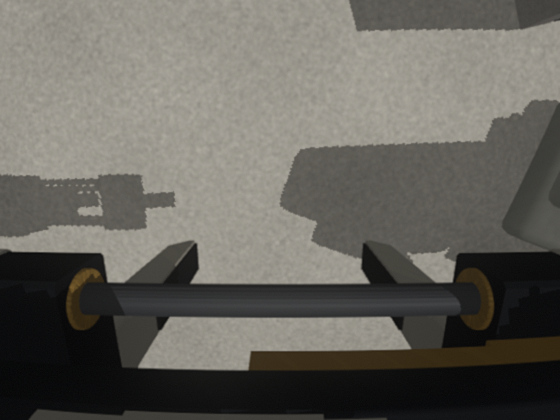

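The top view shows the case around (344,208), the dock around (409,218), the box at (240,197) and the canister at (243,258). The dropper (306,289) and eyepiece (296,139) are nearby. Next I'll measure them by mask.

```bash
cat > m.py <<'E'
from h import *
def comp(mask,near):
    n,l,st,ce=cv2.connectedComponentsWithStats(mask.astype(np.uint8),connectivity=4)
    ok=[i for i in range(1,n) if st[i,4]>40]
    i=min(ok,key=lambda i:np.hypot(*(ce[i]-near)))
    return (l==i).astype(np.uint8)
E
python3 - <<'E'
from h import *
f=np.load('pics/top0.npz');im=f['im']
a=cv2.resize(im[160:280,205:455],None,fx=3.2,fy=3.2,interpolation=cv2.INTER_CUBIC);save('topz.png',a)
for p in [(330,210),(340,195),(360,200),(410,218),(380,188),(240,190),(240,197),(243,255),(255,262),(225,200),(300,215),(319,235)]: print(p,im[p[1],p[0]])
E
```

```text
(330, 210) [86 85 88]
(340, 195) [79 79 83]
(360, 200) [178 174 162]
(410, 218) [41 43 43]
(380, 188) [56 57 55]
(240, 190) [179 175 165]
(240, 197) [184 174 169]
(243, 255) [187 188 182]
(255, 262) [94 90 82]
(225, 200) [92 53 26]
(300, 215) [171 168 153]
(319, 235) [165 162 148]
```

View pics/topz.png

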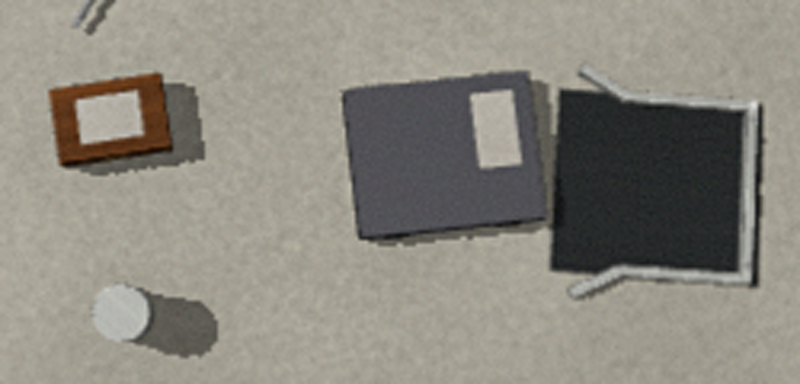

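```bash
cat >> m.py <<'E'
def rect(mask,K,d,T,z):
    c=max(cv2.findContours(mask,cv2.RETR_EXTERNAL,cv2.CHAIN_APPROX_NONE)[0],key=cv2.contourArea).reshape(-1,2)
    P=toplane(c,K,d,T,z)[:,:2]
    (cx,cy),(w,h),a=cv2.minAreaRect((P*1000).astype(np.float32))
    bx=cv2.boxPoints(((cx,cy),(w,h),a))
    e=[bx[1]-bx[0],bx[2]-bx[1]];L=max(e,key=np.linalg.norm)
    if L[1]<0:L=-L
    return np.array([cx,cy])/1000,sorted((w,h)),np.degrees(np.arctan2(-L[0],L[1])) # yaw of long axis (y)
E
cat > run.py <<'E'
from m import *
import sys
def measure(im,K,d,T):
    r,g,b=[im[...,i].astype(int) for i in range(3)]
    hsv=cv2.cvtColor(im,cv2.COLOR_RGB2HSV)
    out={}
    case=cv2.morphologyEx(((b-r>=-2)&(r>62)&(r<125)).astype(np.uint8),cv2.MORPH_OPEN,np.ones((3,3)))
    out['case']=comp(case,(340,208))
    wood=((r-b>40)).astype(np.uint8)
    out['box']=comp(wood,(240,197))
    return out
if __name__=='__main__':
    f=np.load('pics/top0.npz');im,K,d,T=[f[k] for k in('im','K','d','T')]
    o=measure(im,K,d,T)
    print('case',rect(o['case'],K,d,T,.028)); print('box',rect(o['box'],K,d,T,.034))
    r,g,b=[im[...,i].astype(int) for i in range(3)]
    can=comp(((r>170)&(b-r>-14)).astype(np.uint8),(243,256))
    c=max(cv2.findContours(can,0,1)[0],key=len);print(can.sum(),cv2.minEnclosingCircle(c))
    P=toplane(c.reshape(-1,2),K,d,T,.062)[:,:2]*1000;print('can',cv2.minEnclosingCircle(P.astype(np.float32)))
    # dock: bottom corners picks in zoom (fence top outer/inner)
    z=lambda p:(np.array(p)/3.2+[205,160]-.34)
    pk={'inTop0':(628,103),'inTop1':(745,112),'inBot0':(620,268),'inBot1':(738,274),'flT':(584,72),'flB':(573,295),'outcornT':(758,104),'outB':(754,285)}
    for k,p in pk.items(): print(k,toplane(z(p),K,d,T,.014)[0,:2].round(4))
    v=im.copy(); v[o['case']>0]=[255,0,0];v[o['box']>0]=[0,255,0];v[can>0]=[0,0,255]
    save('mk.png',cv2.resize(v[160:280,205:455],None,fx=3.2,fy=3.2))
    for n,p,zz in [('dropper',(306,289),.06),('eyep',(296,139),.05),('jar',(351,127),.075),('cover',(390,293),.02),('driver',(257,123),.02),('drv2',(231,166),.01)]: print(n,toplane(p,K,d,T,zz)[0,:2].round(3))
E
python3 run.py
```

```text
case (array([ 0.58743854, -0.04367113]), [118.27238464355469, 150.47955322265625], np.float32(5.7048445))
box (array([0.61636633, 0.22167758]), [60.83531188964844, 88.72282409667969], np.float32(8.704307))
237 ((241.81817626953125, 257.0909118652344), 8.94668197631836)
can ((463.70184326171875, 211.1308135986328), 21.735275268554688)
inTop0 [ 0.6289 -0.1977]
inTop1 [ 0.621 -0.295]
inBot0 [ 0.4951 -0.1857]
inBot1 [ 0.4889 -0.2826]
flT [ 0.6547 -0.1624]
flB [ 0.474  -0.1468]
outcornT [ 0.6276 -0.3064]
outB [ 0.4799 -0.2955]
dropper [0.385 0.056]
eyep [0.761 0.075]
jar [ 0.784 -0.062]
cover [ 0.37  -0.158]
driver [0.814 0.176]
drv2 [0.701 0.244]
```

View pics/mk.png

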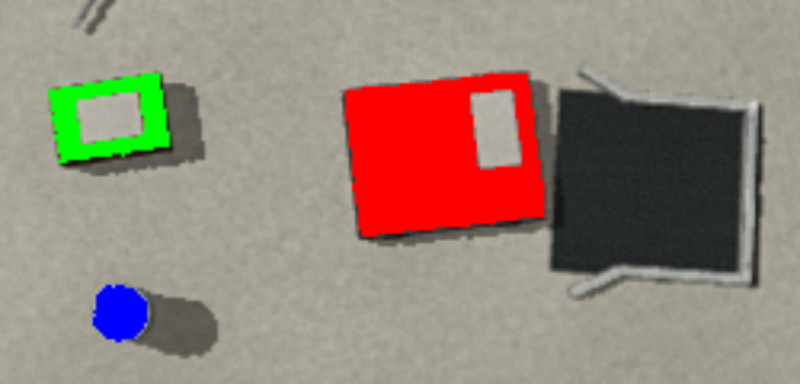

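>>> drive_tool([
  [0,0.5,-0.6,0,0,0,0.03],
  [0,1.3,-1.6,0,0,0,0.08],
  [0,2.2,-2.7,0,0,0,0.213],
  [0,20.2,-25,0,0,0,0.213],
  [0,20.2,-25,0,0,0,0.213],
  [0,20.2,-25,0,0,0,0.213],
  [0,20.2,-25,0,0,0,0.213],
  [0,20.2,-25,0,0,0,0.213],
  [0,20.2,-25,0,0,0,0.213],
  [0,20.2,-25,0,0,0,0.213],
  [0,20.2,-25,0,0,0,0.213],
  [0,20.2,-25,0,0,0,0.213],
  [0,20.2,-25,0,0,0,0.213],
  [0,20.2,-25,0,0,0,0.213],
  [0,20.2,-25,0,0,0,0.213],
  [0,20.2,-25,0,0,0,0.213],
  [0,20.2,-25,0,0,0,0.213],
  [0,20.2,-25,0,0,0,0.213],
  [0,20.2,-25,0,0,0,0.213],
  [0,20.2,-25,0,0,0,0.213],
])

```text
t: 1.82
tool_pos: [0.675, -0.0464, 0.2431]
orientation: [-0.129, -3.138, -0.0]
force: [0.8, 0.5, 0.6]
opening: 0.0927
```

>>> drive_tool([
  [0,0.1,-0.1,-1,0,0,0],
  [0,0.1,-0.1,-2.5,0,0,0],
  [0,0.1,-0.1,-4,0,0,0],
  [0,0.1,-0.1,-5.5,0,0,0],
  [0,0.1,-0.1,-6,0,0,0],
  [0,0.1,-0.1,-6,0,0,0],
])

```text
t: 2.32
tool_pos: [0.6729, -0.0466, 0.0879]
orientation: [-0.128, -3.129, -0.002]
force: [-0.3, -0.6, 0.1]
opening: 0.0934
```

Run:
```python
from h import *
print(robot.read_state()['tool_pos'])
im,K,d,T=cam('wrist'); save('w1.png',im)
```

```text
[ 0.67293373 -0.04655238  0.08794149]
```

View pics/w1.png

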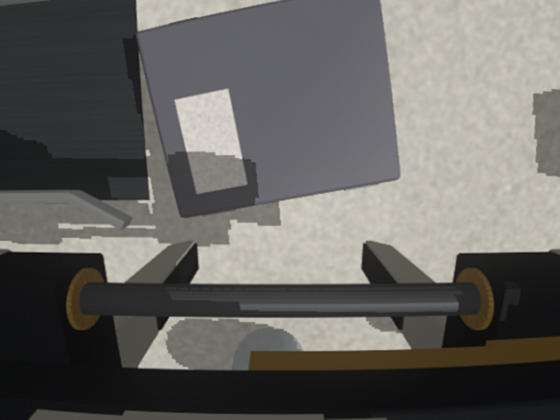

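Run:
```python
from h import *
im,K,d,T=cam('wrist')
p=lambda q,z:toplane(q,K,d,T,z)[:,:2].round(4)
print('case corners',p([(182,216),(399,178),(138,33),(380,2)],.028))
print('flare/kink',p([(127,228),(75,205)],.0))
t=robot.read_state();print(t['tool_pos'])
```

```text
case corners [[ 0.657  -0.1113]
 [ 0.6429  0.0356]
 [ 0.5402 -0.1224]
 [ 0.5352  0.0256]]
flare/kink [[ 0.6692 -0.1663]
 [ 0.6474 -0.205 ]]
[ 0.67713408 -0.04701305  0.09480767]
```

>>> drive_tool([
  [0,0.1,0,-0.5,0,0,0],
  [0,0.1,0,-1.5,0,0,0],
  [0,0.1,0,-2.2,0,0,0],
  [0,0.1,0,-2.35,0,0,0],
  [0,0.1,0,-2.35,0,0,0],
  [0,0.1,0,-2.35,0,0,0],
])

```text
t: 2.92
tool_pos: [0.6806, -0.0472, 0.0369]
orientation: [0.128, 3.136, -0.0]
force: [0.6, 0.1, 0.6]
opening: 0.0929
```

>>> drive_tool([
  [0,-0.2,0.02,0,0,0,0],
  [0,-0.4,0.03,0,0,0,0],
  [0,-0.5,0.04,0,0,0,0],
  [0,-0.6,0.05,0,0,0,0],
  [0,-0.7,0.06,0,0,0,0],
  [0,-0.8,0.07,0,0,0,0],
  [0,-0.9,0.08,0,0,0,0],
  [0,-1.0,0.08,0,0,0,0],
  [0,-1.1,0.09,0,0,0,0],
  [0,-1.2,0.1,0,0,0,0],
  [0,-1.3,0.11,0,0,0,0],
  [0,-1.4,0.12,0,0,0,0],
  [0,-1.5,0.12,0,0,0,0],
  [0,-1.58,0.13,0,0,0,0],
  [0,-1.58,0.13,0,0,0,0],
  [0,-1.58,0.13,0,0,0,0],
])

```text
t: 4.25
tool_pos: [0.639, -0.0435, 0.0345]
orientation: [-0.129, -3.138, -0.001]
force: [0.3, -0.3, 0.4]
opening: 0.0928
```

Run:
```python
from h import *
im,K,d,T=cam('wrist'); save('w2.png',im)
im,K,d,T=cam('top'); save('t2.png',cv2.resize(im[130:310,205:475],None,fx=2.9,fy=2.9))
```

```text
(no output)
```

View pics/w2.png

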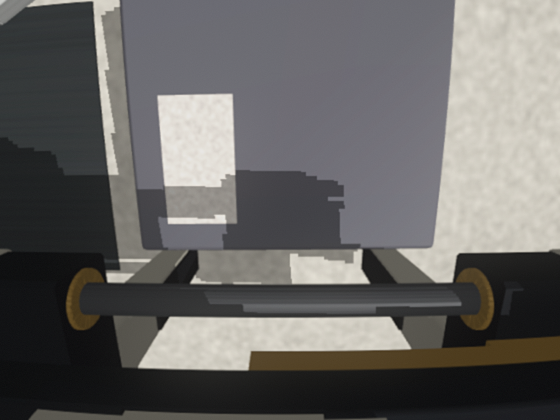

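View pics/t2.png

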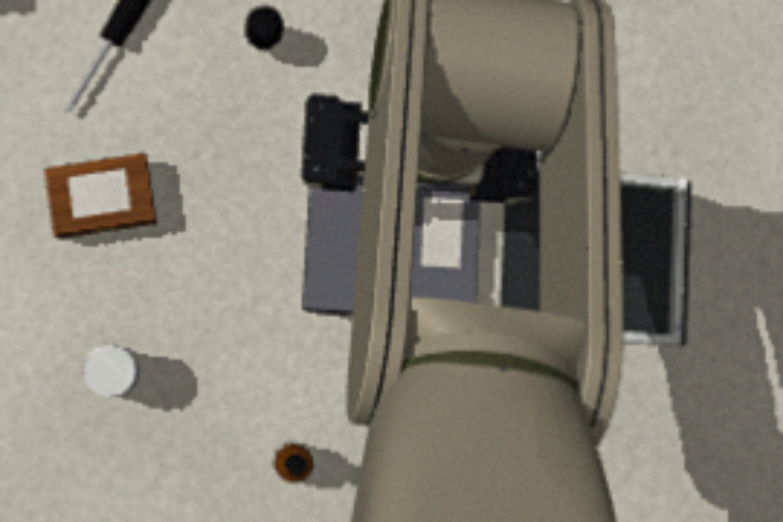

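```bash
cat >> h.py <<'E'
H=np.array([.561,-.2145]);A=np.radians(-4.7)
EX=np.array([np.cos(A),np.sin(A)]);EY=np.array([-np.sin(A),np.cos(A)])
def dock(P): P=np.atleast_2d(P)[:,:2]-H; return np.c_[P@EX,P@EY].round(4)
def world(x,y): return H+x*EX+y*EY
E
python3 - <<'E'
from h import *
im,K,d,T=cam('wrist')
print(dock(toplane([(143,248),(433,247),(122,5),(453,5)],K,d,T,.028)))
s=robot.read_state()['tool_pos'];print(s,dock(s), world(0,.275), (world(0,.275)-s[:2])/.025)
E
```

```text
[[ 0.0533  0.1084]
 [ 0.0527  0.255 ]
 [-0.0584  0.1084]
 [-0.0589  0.2533]]
[ 0.63906661 -0.04345101  0.03433868] [[0.0638 0.1769]] [0.58353309 0.05957528] [-2.22134063  4.12105175]
```

>>> drive_tool([
  [0,0.3,0,0,0,0,0],
  [0,0.6,0,0.6,0,0,0],
  [0,0.6,0,1.8,0,0,0],
  [0,0.4,0.5,3,0,0,-0.1],
  [0,0,1.2,3,0,0,-0.22],
  [0,-0.5,2,3,0,0,-0.34],
  [0,-1,3,3,0,0,-0.46],
  [0,-1.6,4,3,0,0,-0.58],
  [0,-2.2,4.5,3,0,0,-0.7],
  [0,-2.2,4.5,3,0,0,-0.82],
  [0,-2.2,4.5,3,0,0,-0.94],
  [0,-2.2,4.5,3,0,0,-1.06],
  [0,-2.2,4.5,3,0,0,-1.18],
  [0,-2.2,4.5,3,0,0,-1.3],
  [0,-2.2,4.5,3,0,0,-1.42],
  [0,-2.2,4.5,3,0,0,-1.571],
  [0,-2.2,4.5,3,0,0,-1.571],
  [0,-2.2,4.5,3,0,0,-1.571],
  [0,-2.2,4.5,3,0,0,-1.571],
])

```text
t: 5.98
tool_pos: [0.5848, 0.0688, 0.1097]
orientation: [-2.309, -2.13, 0.001]
force: [0.6, -0.4, -0.2]
opening: 0.0934
```

Run:
```python
from h import *
s=robot.read_state();print(s['tool_pos'],s['q'],dock(s['tool_pos']))
im,K,d,T=cam('wrist'); save('w3.png',im);np.savez('pics/w3.npz',im=im,K=K,d=d,T=T)
```

```text
[0.58475608 0.06884239 0.10967243] [3.00179486e-02 2.02449137e-01 1.65885197e+00 1.80121765e-04
 1.28092569e+00 1.10375605e-01] [[0.0005 0.2843]]
```

View pics/w3.png

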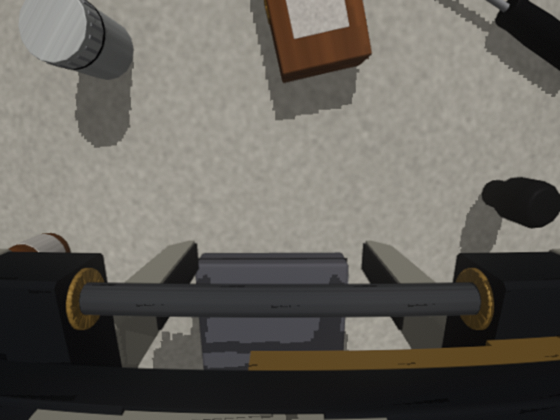

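Run:
```python
from h import *
f=np.load('pics/w3.npz');K,d,T=f['K'],f['d'],f['T']
print(dock(toplane([(203,263),(345,262)],K,d,T,.028)),dock(toplane([(205,255),(343,254)],K,d,T,.0)))
```

```text
[[-0.0573  0.2565]
 [ 0.0512  0.2576]] [[-0.0625  0.252 ]
 [ 0.0554  0.2533]]
```

>>> drive_tool([
  [0,0,0,-0.6,0,0,0],
  [0,0,0,-1.6,0,0,0],
  [0,0,0,-2.6,0,0,0],
  [0,0,0,-3,0,0,0],
  [0,-0.03,-0.3,-3,0,0,0],
  [0,-0.06,-0.6,-3,0,0,0],
  [0,-0.07,-0.8,-3,0,0,0],
  [0,-0.08,-1.0,-3,0,0,0],
  [0,-0.08,-1.2,-3,0,0,0],
  [0,-0.09,-1.4,-3,0,0,0],
  [0,-0.1,-1.6,-3,0,0,0],
  [0,-0.1,-1.8,-3,0,0,0],
  [0,-0.11,-2.0,-3,0,0,0],
  [0,-0.11,-2.2,-3,0,0,0],
  [0,-0.12,-2.4,-3,0,0,0],
  [0,-0.12,-2.6,-3,0,0,0],
  [0,-0.12,-2.8,-3,0,0,0],
  [0,-0.12,-3.0,-3,0,0,0],
  [0,-0.13,-3.2,-3,0,0,0],
  [0,-0.13,-3.2,-3,0,0,0],
])

```text
t: 7.7
tool_pos: [0.5812, -0.0127, 0.0346]
orientation: [2.311, 2.128, -0.002]
force: [0.7, 0.2, 1.1]
opening: 0.0931
```

Run:
```python
from h import *
s=robot.read_state();print(s['tool_pos'],s['force'],dock(s['tool_pos']))
im,K,d,T=cam('top'); save('t4.png',cv2.resize(im[130:310,205:475],None,fx=2.9,fy=2.9))
im,K,d,T=cam('scene'); save('s4.png',cv2.resize(im[120:290,80:340],None,fx=3,fy=3))
```

```text
[ 0.58119554 -0.01266754  0.03462907] [0.70086549 0.19646714 1.10235415] [[0.0036 0.2028]]
```

View pics/s4.png

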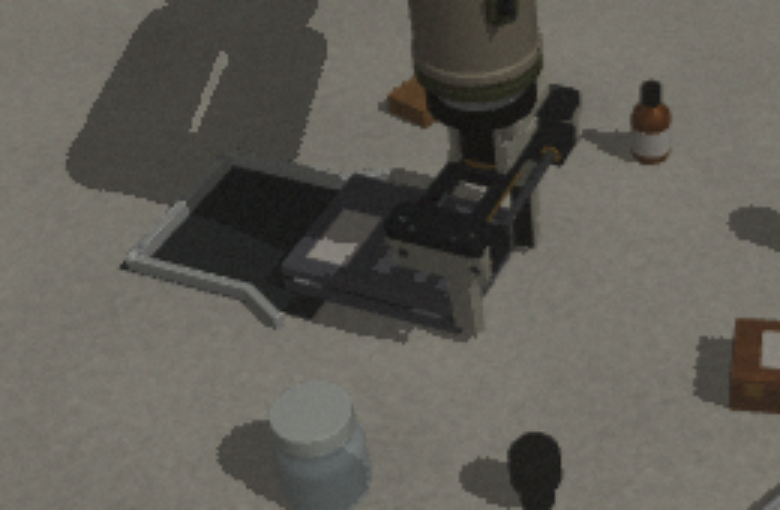

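View pics/t4.png

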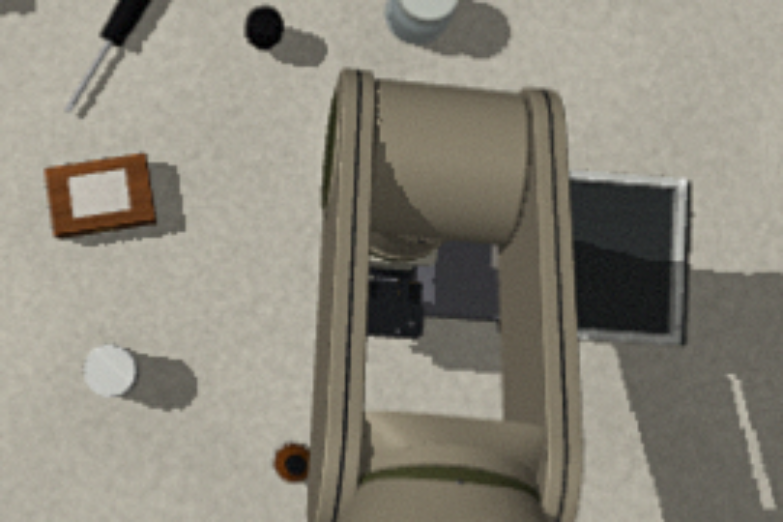

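>>> drive_tool([
  [0,-0.01,-0.15,0,0,0,0],
  [0,-0.03,-0.35,0,0,0,0],
  [0,-0.05,-0.6,0,0,0,0],
  [0,-0.07,-0.85,0,0,0,0],
  [0,-0.09,-1.1,0,0,0,0],
  [0,-0.11,-1.35,0,0,0,0],
  [0,-0.13,-1.6,0,0,0,0],
  [0,-0.15,-1.85,0,0,0,0],
  [0,-0.17,-2.1,0,0,0,0],
  [0,-0.19,-2.35,0,0,0,0],
  [0,-0.21,-2.6,0,0,0,0],
  [0,-0.23,-2.85,0,0,0,0],
  [0,-0.25,-3.1,0,0,0,0],
  [0,-0.27,-3.35,0,0,0,0],
  [0,-0.29,-3.6,0,0,0,0],
  [0,-0.31,-3.8,0,0,0,0],
  [0,-0.33,-4.0,0,0,0,0],
  [0,-0.34,-4.15,0,0,0,0],
  [0,-0.35,-4.3,0,0,0,0],
  [0,-0.35,-4.3,0,0,0,0],
])

```text
t: 9.47
tool_pos: [0.5727, -0.1197, 0.035]
orientation: [2.311, 2.128, -0.0]
force: [-0.3, -0.1, 0.4]
opening: 0.0928
```

>>> drive_tool([
  [0,-0.01,-0.1,0,0,0,0],
  [0,-0.015,-0.2,0,0,0,0],
  [0,-0.02,-0.26,0,0,0,0],
])

```text
t: 9.72
tool_pos: [0.5724, -0.1253, 0.0351]
orientation: [2.31, 2.129, 0.001]
force: [0.4, 3.0, 0.2]
opening: 0.0926
```

>>> drive_tool([
  [0,-0.005,-0.08,0,0,0,0],
  [0,-0.01,-0.16,0,0,0,0],
  [0,-0.015,-0.2,0,0,0,0],
])

```text
t: 9.97
tool_pos: [0.572, -0.1305, 0.0351]
orientation: [2.31, 2.128, 0.0]
force: [1.0, 2.4, 1.7]
opening: 0.093
```

>>> drive_tool([
  [0,0,-0.04,0,0,0,0],
  [0,0,-0.08,0,0,0,0],
])

```text
t: 10.13
tool_pos: [0.5719, -0.1322, 0.035]
orientation: [-2.311, -2.129, -0.0]
force: [1.0, 4.5, 1.8]
opening: 0.0925
```

>>> drive_tool([
  [0,0,-0.05,0,0,0,0],
  [0,0,-0.1,0,0,0,0],
])

```text
t: 10.3
tool_pos: [0.572, -0.1326, 0.035]
orientation: [-2.309, -2.126, -0.004]
force: [0.2, 18.7, 6.9]
opening: 0.0927
```

>>> drive_tool([
  [0,0,-0.05,0,0,0,0],
  [0,0,-0.1,0,0,0,0],
])

```text
t: 10.47
tool_pos: [0.5721, -0.1327, 0.035]
orientation: [-2.307, -2.124, -0.008]
force: [0.4, 30.4, 8.7]
opening: 0.093
```

>>> drive_tool([
  [0,0,0.3,0,0,0,0],
  [0,0,0.8,0.3,0,0,0],
  [0,0,1,1.5,0,0,0],
  [0,0,1.2,3,0,0,0],
  [0,0.3,2,4.5,0,0,0.05],
  [0,0.6,3.5,5,0,0,0.1],
  [0,0.9,5,5,0,0,0.15],
  [0,1.2,6.6,5,0,0,0.234],
  [0,1.4,8.2,5,0,0,0.234],
  [0,1.6,9.8,5,0,0,0.234],
  [0,1.75,11.4,5,0,0,0.234],
  [0,1.75,13,5,0,0,0.234],
  [0,1.75,14,5,0,0,0.234],
  [0,1.75,14.3,5,0,0,0.234],
  [0,1.75,14.3,5,0,0,0.234],
  [0,1.75,14.3,5,0,0,0.234],
])

```text
t: 11.8
tool_pos: [0.6155, 0.2197, 0.16]
orientation: [2.045, 2.384, -0.001]
force: [0.3, -0.9, 0.2]
opening: 0.093
```

Run:
```python
from h import *
s=robot.read_state();print(s['tool_pos'],s['orientation'])
im,K,d,T=cam('top'); save('t5.png',cv2.resize(im[130:310,205:475],None,fx=2.9,fy=2.9));np.savez('pics/t5.npz',im=im,K=K,d=d,T=T)
im,K,d,T=cam('wrist'); save('w5.png',im);np.savez('pics/w5.npz',im=im,K=K,d=d,T=T)
```

```text
[0.61553643 0.21970748 0.16001797] [ 2.04489623e+00  2.38374302e+00 -1.14235387e-03]
```

View pics/t5.png

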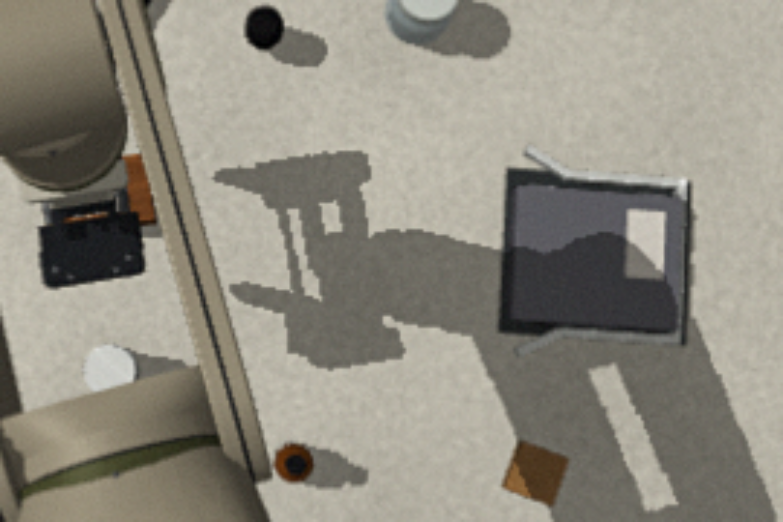

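View pics/w5.png

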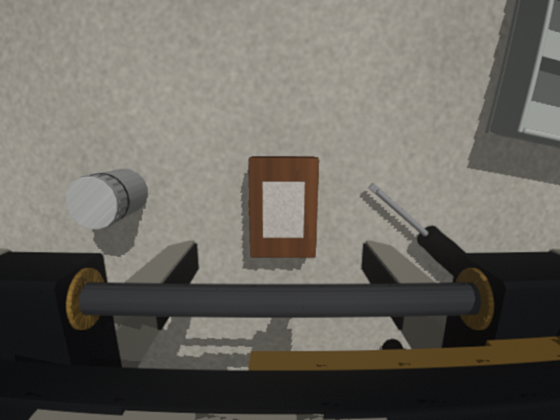

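```bash
cat > q.py <<'E'
from m import *
f=np.load('pics/w5.npz');im,K,d,T=[f[k] for k in('im','K','d','T')]
r,g,b=[im[...,i].astype(int) for i in range(3)]
bm=comp((r-b>35).astype(np.uint8),(283,207))
print('box wrist',rect(bm,K,d,T,.034))
ys,xs=np.where(bm);print(xs.min(),xs.max(),ys.min(),ys.max())
f=np.load('pics/t5.npz');im,K,d,T=[f[k] for k in('im','K','d','T')]
a=im[175:255,370:450];save('cz.png',cv2.resize(a,None,fx=7,fy=7,interpolation=cv2.INTER_NEAREST))
r,g,b=[im[...,i].astype(int) for i in range(3)]
cm=((b-r>=2)).astype(np.uint8)
save('cm.png',cv2.resize(cm[175:255,370:450,None].repeat(3,2)*255,None,fx=7,fy=7,interpolation=0))
E
python3 q.py
```

```text
box wrist (array([0.6188374 , 0.22414738]), [59.57288360595703, 88.75104522705078], np.float32(8.699844))
249 318 157 256
```

View pics/cz.png

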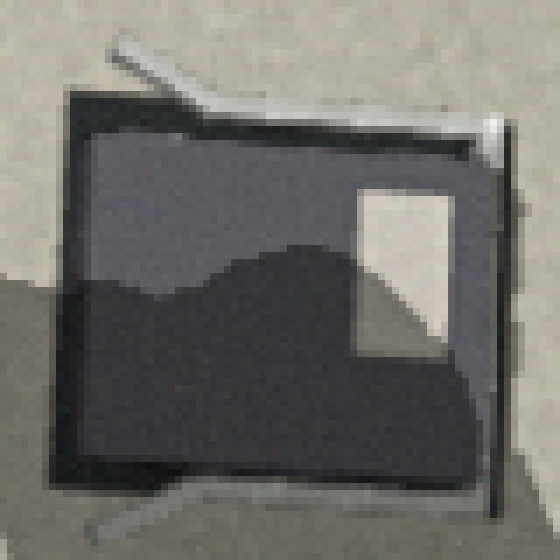

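View pics/cm.png

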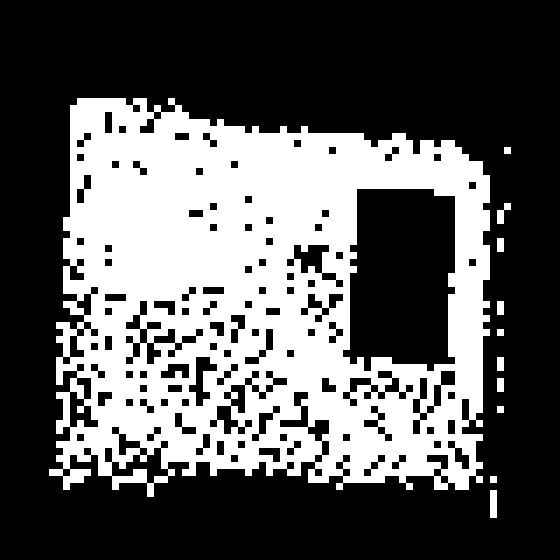

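Run:
```python
from m import *
f=np.load('pics/t5.npz');im,K,d,T=[f[k] for k in('im','K','d','T')]
c=np.array([(90,133),(495,158),(480,487),(78,457)])/7+[370,175]-.5
P=toplane(c,K,d,T,.028)[:,:2];print(P.round(4),P.mean(0),dock(P))
print(np.linalg.norm(P-np.roll(P,1,0),axis=1))
s=np.array([.5721,-.1327]);print('kin centre',s-.0825*EY)
```

```text
[[ 0.6226 -0.1452]
 [ 0.6125 -0.2968]
 [ 0.4914 -0.2851]
 [ 0.5042 -0.1366]] [ 0.55769348 -0.21591609] [[ 0.0558  0.0741]
 [ 0.0581 -0.0778]
 [-0.0636 -0.076 ]
 [-0.063   0.073 ]]
[0.11872926 0.15195677 0.1216633  0.14902702]
kin centre [ 0.56534007 -0.21492258]
```

>>> drive_tool([
  [0,0.04,0.09,-0.5,0,0,0],
  [0,0.04,0.09,-1.5,0,0,0],
  [0,0.04,0.09,-2.5,0,0,0],
  [0,0.04,0.09,-3.5,0,0,0],
  [0,0.04,0.09,-4.4,0,0,0],
  [0,0.04,0.09,-5,0,0,0],
  [0,0.04,0.09,-5.16,0,0,0],
  [0,0.04,0.09,-5.16,0,0,0],
  [0,0.04,0.09,-5.16,0,0,0],
], squeeze=12)

```text
t: 12.65
tool_pos: [0.6173, 0.2222, 0.0318]
orientation: [2.047, 2.383, 0.001]
force: [0.0, -0.0, 0.6]
opening: 0.093
```

>>> drive_tool([
  [0.2,0,0,0,0,0,0],
  [0.3,0,0,0,0,0,0],
  [0.35,0,0,0,0,0,0],
  [0.4,0,0,0,0,0,0],
  [0.5,0,0,0,0,0,0],
  [0.5,0,0,0,0,0,0],
  [0.5,0,0,0,0,0,0],
  [0.5,0,0,0,0,0,0],
], squeeze=12)

```text
t: 13.32
tool_pos: [0.6169, 0.2226, 0.0313]
orientation: [2.046, 2.383, 0.001]
force: [-0.1, 0.1, 3.7]
opening: 0.0597
```

>>> drive_tool([
  [0.5,0,0,0.3,0,0,0],
  [0.5,0,0,0.9,0,0,0],
  [0.5,0,0,1.8,0,0,0],
  [0.5,0,-0.3,2.7,0,0,0],
  [0.5,-0.1,-1,3.5,0,0,0],
  [0.5,-0.3,-2,4,0,0,-0.03],
  [0.5,-0.5,-3.2,4,0,0,-0.06],
  [0.5,-0.7,-4.5,4,0,0,-0.09],
  [0.5,-0.9,-5.8,4,0,0,-0.12],
  [0.5,-1.1,-7.1,4,0,0,-0.15],
  [0.5,-1.3,-8.4,4,0,0,-0.18],
  [0.5,-1.5,-9.7,4,0,0,-0.21],
  [0.5,-1.7,-11,4,0,0,-0.229],
  [0.5,-1.9,-12.3,4,0,0,-0.229],
  [0.5,-2,-13.6,4,0,0,-0.229],
  [0.5,-2.1,-14.9,4,0,0,-0.229],
  [0.5,-2.2,-16.1,4,0,0,-0.229],
  [0.5,-2.3,-17,4,0,0,-0.229],
  [0.5,-2.36,-17.5,4,0,0,-0.229],
  [0.5,-2.36,-17.5,4,0,0,-0.229],
])

```text
t: 14.98
tool_pos: [0.5572, -0.2176, 0.1319]
orientation: [2.307, 2.13, -0.0]
force: [0.9, 1.3, -1.4]
opening: 0.06
```

>>> drive_tool([
  [0.5,0,0,0,0,0,0],
  [0.5,0,0,0,0,0,0],
  [0.5,0,0,0,0,0,0],
])

```text
t: 15.23
tool_pos: [0.5578, -0.2136, 0.131]
orientation: [-2.304, -2.136, -0.0]
force: [-0.1, 1.0, -1.9]
opening: 0.0601
```

Run:
```python
from h import *
s=robot.read_state();print(s['tool_pos'],s['orientation'],s['force'])
im,K,d,T=cam('wrist'); save('w6.png',im);np.savez('pics/w6.npz',im=im,K=K,d=d,T=T)
```

```text
[ 0.55784625 -0.21361049  0.13101439] [-2.30351278e+00 -2.13576220e+00 -4.58284888e-04] [-0.06432418  1.01002015 -1.86620905]
```

View pics/w6.png

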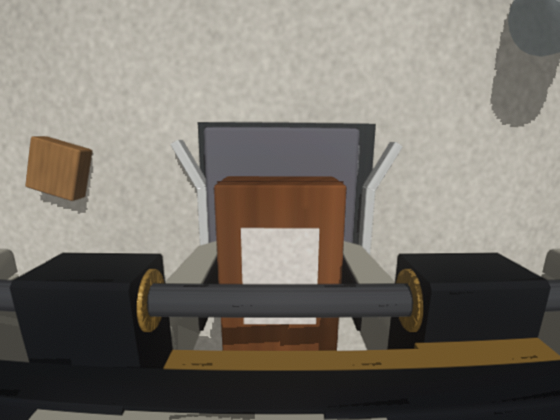

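Run:
```python
from h import *
f=np.load('pics/w6.npz');K,d,T=f['K'],f['d'],f['T']
c=toplane([(207,128),(358,128)],K,d,T,.028);print('case rear',c[:,:2],'centre',c.mean(0)[:2]-.075*EY)
zt=.131-.0313+.034
b=toplane([(216,185),(344,185)],K,d,T,zt);print('box rear',b[:,:2],'centre',b.mean(0)[:2]-.045*EY,np.degrees(np.arctan2(*(b[1]-b[0])[[1,0]])),np.degrees(np.arctan2(*(c[1]-c[0])[[1,0]])))
print(robot.read_state()['tool_pos'])
```

```text
case rear [[ 0.50926371 -0.13703604]
 [ 0.62337485 -0.14556285]] centre [ 0.56017389 -0.21604725]
box rear [[ 0.5337445  -0.1667318 ]
 [ 0.59059597 -0.17100237]] centre [ 0.558483   -0.21371577] -4.295875728982147 -4.273415748682983
[ 0.55784334 -0.21365025  0.13098414]
```

>>> drive_tool([
  [0.5,0.05,-0.08,-0.4,0,0,0],
  [0.5,0.05,-0.08,-1,0,0,0],
  [0.5,0.05,-0.08,-1.6,0,0,0],
  [0.5,0.05,-0.08,-2.1,0,0,0],
  [0.5,0.05,-0.08,-2.5,0,0,0],
  [0.5,0.05,-0.08,-2.7,0,0,0],
  [0.5,0.05,-0.08,-2.76,0,0,0],
  [0.5,0.05,-0.08,-2.8,0,0,0],
  [0.5,0.05,-0.08,-2.8,0,0,0],
])

```text
t: 16.03
tool_pos: [0.5593, -0.2172, 0.0614]
orientation: [2.305, 2.134, 0.0]
force: [-0.5, -0.1, -1.5]
opening: 0.0599
```

>>> drive_tool([
  [0.5,0,0,-0.03,0,0,0],
  [0.5,0,0,-0.06,0,0,0],
  [0.5,0,0,-0.06,0,0,0],
])

```text
t: 16.28
tool_pos: [0.5591, -0.2172, 0.0599]
orientation: [2.305, 2.134, 0.001]
force: [-0.4, 0.1, -1.9]
opening: 0.0597
```

>>> drive_tool([
  [0.5,0,0.04,-0.02,0,0,0],
  [0.5,0,0.04,-0.04,0,0,0],
  [0.5,0,0.04,-0.04,0,0,0],
])

```text
t: 16.53
tool_pos: [0.5591, -0.2162, 0.0593]
orientation: [2.305, 2.134, 0.0]
force: [-2.8, 1.1, 4.8]
opening: 0.0601
```

>>> drive_tool([
  [0.5,0,0,-0.02,0,0,0],
  [0.5,0,0,-0.04,0,0,0],
])

```text
t: 16.7
tool_pos: [0.5592, -0.2163, 0.0593]
orientation: [2.305, 2.134, 0.0]
force: [-9.2, 3.6, 18.5]
opening: 0.0601
```

>>> drive_tool([
  [0.5,0,0,0.04,0,0,0],
  [0.35,0,0,0.04,0,0,0],
  [0.3,0,0,0.04,0,0,0],
  [0.2,0,0,0.04,0,0,0],
  [0.1,0,0,0.04,0,0,0],
  [0.1,0,0,0.04,0,0,0],
  [0.1,0,0,0.3,0,0,0],
  [0.1,0,0,1,0,0,0],
  [0.1,0,0,2,0,0,0],
  [0.1,0,0,3.2,0,0,0],
  [0.1,0,0,4,0,0,0],
  [0.1,0,0,4,0,0,0],
])

```text
t: 17.7
tool_pos: [0.5618, -0.2174, 0.164]
orientation: [2.299, 2.129, 0.005]
force: [0.2, 0.5, 0.6]
opening: 0.0832
```

Run:
```python
from h import *
s=robot.read_state();print(s['tool_pos'],s['q'],s['force'])
im,K,d,T=cam('wrist'); save('w7.png',im);np.savez('pics/w7.npz',im=im,K=K,d=d,T=T)
```

```text
[ 0.56179016 -0.21742199  0.16403856] [-4.54389311e-01  1.77436266e-01  1.58320629e+00  5.02750114e-05
  1.37177736e+00 -3.77490451e-01] [0.22067065 0.54055438 0.64573973]
```

View pics/w7.png

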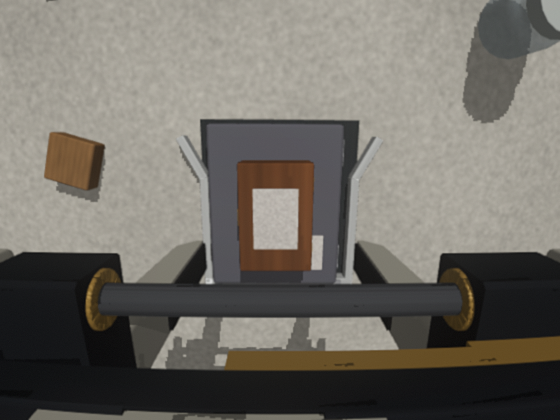

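>>> drive_tool([
  [0,0,0.4,0,0,0,0],
  [0,-0.2,1.4,0,0,0,0],
  [0,-0.5,2.8,0,0,0,0],
  [0,-0.9,4.3,0,0,0,0],
  [0,-1.2,5.8,0,0,0,0],
  [0,-1.6,7.3,0,0,0,0],
  [0,-2,8.8,0,0,0,0],
  [0,-2.3,10.3,0,0,0,0],
  [0,-2.7,11.8,0,0,0,0],
  [0,-3,13.3,0,0,0,0],
  [0,-3.4,14.8,0,0,0,0],
  [0,-3.7,16,0,0,0,0],
  [0,-3.92,17.1,0,0,0,0],
  [0,-3.92,17.1,0,0,0,0],
  [0,-3.92,17.1,0,0,0,0],
  [0,-3.92,17.1,0,0,0,0],
])

```text
t: 19.08
tool_pos: [0.4598, 0.2112, 0.156]
orientation: [-2.304, -2.135, 0.004]
force: [0.0, -0.9, -0.5]
opening: 0.0928
```

Run:
```python
from h import *
s=robot.read_state();print(s['tool_pos'],s['orientation'])
im,K,d,T=cam('wrist'); save('w8.png',im);np.savez('pics/w8.npz',im=im,K=K,d=d,T=T)
im,K,d,T=cam('top'); save('t8.png',cv2.resize(im[175:255,370:450],None,fx=7,fy=7));np.savez('pics/t8.npz',im=im,K=K,d=d,T=T)
```

```text
[0.45975475 0.21118368 0.15598242] [-2.30372357 -2.13488875  0.00386231]
```

View pics/w8.png

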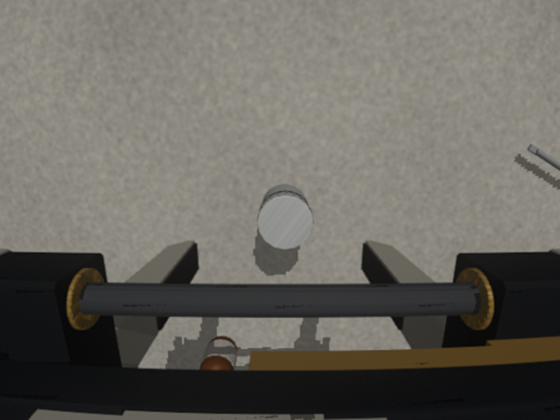

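View pics/t8.png

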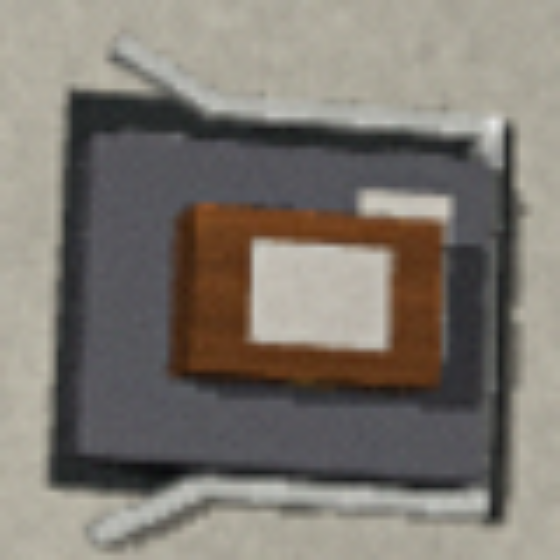

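Run:
```python
from m import *
f=np.load('pics/t8.npz');im,K,d,T=[f[k] for k in('im','K','d','T')]
pk=lambda c:np.array(c)/7+[370,175]-.5
P=toplane(pk([(92,133),(495,158),(487,480),(78,457)]),K,d,T,.028)[:,:2];print('case',P.mean(0),np.linalg.norm(P-np.roll(P,1,0),axis=1))
B=toplane(pk([(195,206),(445,222),(437,386),(187,374)]),K,d,T,.062)[:,:2];print('box',B.mean(0),np.linalg.norm(B-np.roll(B,1,0),axis=1))
for Q in(P,B):
  v=[Q[0]-Q[1],Q[3]-Q[2]];print([np.degrees(np.arctan2(-w[0],w[1])).round(2) for w in v])
f=np.load('pics/w8.npz');im,K,d,T=[f[k] for k in('im','K','d','T')]
print('can',toplane([(285.5,220)],K,d,T,.062))
print(robot.read_state()['tool_pos'])
```

```text
case [ 0.55832007 -0.21678834] [0.11878092 0.15121667 0.11892506 0.15157305]
box [ 0.55814555 -0.21634807] [0.05988654 0.09084801 0.0588021  0.09022509]
[np.float64(-3.85), np.float64(-3.9)]
[np.float64(-4.03), np.float64(-3.33)]
can [[0.4651415  0.21369169 0.062     ]]
[0.46051721 0.21049063 0.15657376]
```

>>> drive_tool([
  [0,0.14,0.04,0,0,0,0],
  [0,0.14,0.04,-0.4,0,0,0],
  [0,0.14,0.04,-1.2,0,0,0],
  [0,0.14,0.04,-2,0,0,0],
  [0,0.14,0.04,-2.8,0,0,0],
  [0,0.14,0.04,-3.5,0,0,0],
  [0,0.14,0.04,-4.1,0,0,0],
  [0,0.14,0.04,-4.4,0,0,0],
  [0,0.14,0.04,-4.5,0,0,0],
  [0,0.14,0.04,-4.5,0,0,0],
  [0,0.14,0.04,-4.5,0,0,0],
])

```text
t: 20.1
tool_pos: [0.4649, 0.2124, 0.0455]
orientation: [2.305, 2.134, 0.001]
force: [0.4, 1.2, 0.4]
opening: 0.0929
```

>>> drive_tool([
  [0.2,0,0,0,0,0,0],
  [0.35,0,0,0,0,0,0],
  [0.4,0,0,0,0,0,0],
  [0.45,0,0,0,0,0,0],
  [0.49,0,0,0,0,0,0],
  [0.52,0,0,0,0,0,0],
  [0.55,0,0,0,0,0,0],
  [0.65,0,0,0,0,0,0],
  [0.65,0,0,0,0,0,0],
  [0.65,0,0,0,0,0,0],
], squeeze=12)

```text
t: 20.93
tool_pos: [0.4643, 0.2124, 0.0449]
orientation: [-2.305, -2.134, 0.0]
force: [-0.4, 0.1, 0.4]
opening: 0.044
```

>>> drive_tool([
  [0.65,0,0,0.3,0,0,0],
  [0.65,0,0,1,0,0,0],
  [0.65,0,0,2,0,0,0],
  [0.65,0,-0.3,3,0,0,0],
  [0.65,0.2,-1,4,0,0,0],
  [0.65,0.5,-2,4.8,0,0,0],
  [0.65,0.8,-3.2,5.2,0,0,0],
  [0.65,1.1,-4.5,5.2,0,0,0],
  [0.65,1.4,-5.8,5.2,0,0,0],
  [0.65,1.7,-7.1,5.2,0,0,0],
  [0.65,2,-8.4,5.2,0,0,0],
  [0.65,2.3,-9.7,5.2,0,0,0],
  [0.65,2.6,-11,5.2,0,0,0],
  [0.65,2.9,-12.3,5.2,0,0,0],
  [0.65,3.2,-13.6,5.2,0,0,0],
  [0.65,3.4,-14.8,5.2,0,0,0],
  [0.65,3.6,-15.8,5.2,0,0,0],
  [0.65,3.75,-16.6,5.2,0,0,0],
  [0.65,3.8,-17,5.2,0,0,0],
  [0.65,3.8,-17.14,5.2,0,0,0],
])

```text
t: 22.6
tool_pos: [0.5591, -0.2175, 0.1749]
orientation: [-2.307, -2.132, 0.0]
force: [0.1, 0.5, -2.1]
opening: 0.0436
```

>>> drive_tool([
  [0.65,0,0,0,0,0,0],
  [0.65,0,0,0,0,0,0],
  [0.65,0,0,0,0,0,0],
  [0.65,0,0,0,0,0,0],
])

```text
t: 22.93
tool_pos: [0.5594, -0.2148, 0.175]
orientation: [-2.304, -2.136, -0.0]
force: [0.2, -0.6, -1.6]
opening: 0.0436
```

Run:
```python
from h import *
s=robot.read_state();print(s['tool_pos'],s['orientation'],s['force'])
im,K,d,T=cam('wrist'); save('w9.png',im);np.savez('pics/w9.npz',im=im,K=K,d=d,T=T)
im,K,d,T=cam('scene'); save('s9.png',cv2.resize(im[60:290,80:340],None,fx=2.5,fy=2.5))
```

```text
[ 0.5593658  -0.21479459  0.17498816] [-2.30365702e+00 -2.13577799e+00 -2.15401772e-04] [ 0.19817688 -0.63359987 -1.60302604]
```

View pics/w9.png

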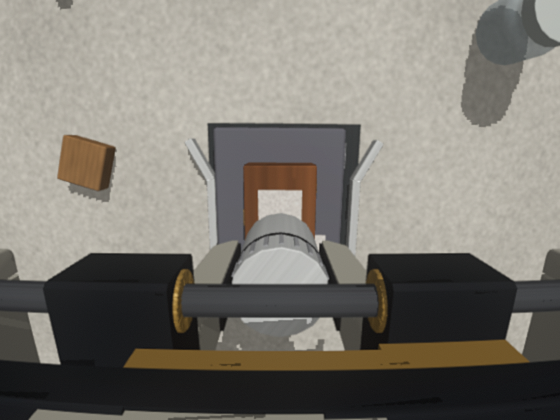

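View pics/s9.png

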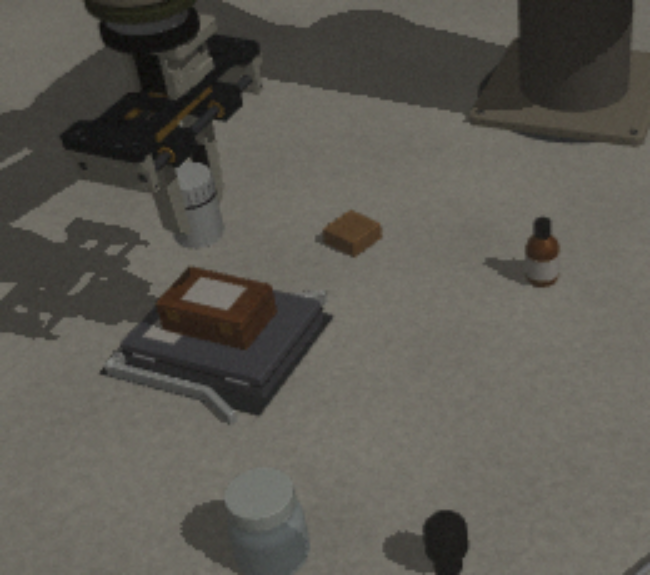

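Run:
```python
from h import *
f=np.load('pics/w9.npz');K,d,T=f['K'],f['d'],f['T']
e=toplane([(244.5,163.5),(316.5,163.5)],K,d,T,.062)[:,:2];print(e,'box',e.mean(0)-.045*EY)
# canister base rear edge / top disc left-right extremes
print('can top L/R', toplane([(233,285),(328,285)],K,d,T,.192)[:,:2])
# far edge of base (bottom rim far, z=.130)
print('far base rim', toplane([(280,214.5)],K,d,T,.130)[:,:2], robot.read_state()['tool_pos'])
```

```text
[[ 0.53538903 -0.16785913]
 [ 0.59316568 -0.17219837]] box [ 0.56059012 -0.21487743]
can top L/R [[ 0.54028229 -0.20984098]
 [ 0.58130501 -0.21293359]]
far base rim [[ 0.56187077 -0.1953392 ]] [ 0.55940886 -0.21513759  0.17500592]
```

>>> drive_tool([
  [0.65,0,0,-0.4,0,0,0],
  [0.65,0,0,-1,0,0,0],
  [0.65,0,0,-1.6,0,0,0],
  [0.65,0,0,-2.1,0,0,0],
  [0.65,0,0,-2.4,0,0,0],
  [0.65,0,0,-2.55,0,0,0],
  [0.65,0,0,-2.62,0,0,0],
  [0.65,0,0,-2.64,0,0,0],
  [0.65,0,0,-2.64,0,0,0],
])

```text
t: 23.78
tool_pos: [0.5598, -0.2163, 0.1096]
orientation: [2.305, 2.134, 0.001]
force: [-0.1, -0.4, -1.7]
opening: 0.0435
```

>>> drive_tool([
  [0.65,0,0,-0.03,0,0,0],
  [0.65,0,0,-0.05,0,0,0],
  [0.65,0,0,-0.05,0,0,0],
])

```text
t: 24.03
tool_pos: [0.5596, -0.2162, 0.1081]
orientation: [2.305, 2.134, 0.0]
force: [-0.5, 0.5, 0.2]
opening: 0.0436
```

>>> drive_tool([
  [0.65,0,0.03,0.02,0,0,0],
  [0.65,0,0.03,0,0,0,0],
  [0.65,0,0.03,-0.02,0,0,0],
])

```text
t: 24.28
tool_pos: [0.5594, -0.2153, 0.1073]
orientation: [2.305, 2.134, 0.0]
force: [0.9, 0.2, -1.1]
opening: 0.0438
```

>>> drive_tool([
  [0.65,0,0,-0.01,0,0,0],
  [0.65,0,0,-0.02,0,0,0],
])

```text
t: 24.45
tool_pos: [0.5594, -0.2153, 0.1069]
orientation: [2.305, 2.134, 0.0]
force: [-3.0, 0.7, 2.9]
opening: 0.0434
```

>>> drive_tool([
  [0.65,0,0,0,0,0,0],
  [0.51,0,0,0,0,0,0],
  [0.49,0,0,0,0,0,0],
  [0.45,0,0,0,0,0,0],
  [0.35,0,0,0,0,0,0],
  [0.2,0,0,0,0,0,0],
  [0.1,0,0,0,0,0,0],
  [0.05,0,0,0,0,0,0],
  [0.05,0,0,0,0,0,0],
])

```text
t: 25.2
tool_pos: [0.5593, -0.2153, 0.1066]
orientation: [2.305, 2.134, 0.0]
force: [0.4, 0.2, 0.3]
opening: 0.0801
```

>>> drive_tool([
  [0.05,0,0,0.3,0,0,0],
  [0.05,0,0,1,0,0,0],
  [0.05,0,0,2,0,0,0],
  [0.05,0,0,3,0,0,0],
  [0.05,0,0,4,0,0,0],
  [0.05,0,0.5,4.5,0,0,0],
  [0.05,0,2,5,0,0,0],
  [0.05,0,3.5,5,0,0,0],
  [0.05,0,5,5,0,0,0],
  [0.05,0,6.5,5,0,0,0],
  [0.05,0,8,5,0,0,0],
  [0.05,0,9.5,5,0,0,0],
  [0.05,0,11,5,0,0,0],
  [0.05,0,12,5,0,0,0],
  [0.05,0,12,5,0,0,0],
  [0.05,0,12,5,0,0,0],
])

```text
t: 26.53
tool_pos: [0.5587, 0.0866, 0.2314]
orientation: [-2.302, -2.138, 0.001]
force: [-0.1, 0.7, 0.1]
opening: 0.0883
```

Run:
```python
from h import *
s=robot.read_state();print(s['tool_pos'],s['t'])
im,K,d,T=cam('top'); save('t10.png',cv2.resize(im[175:255,370:450],None,fx=7,fy=7));np.savez('pics/t10.npz',im=im,K=K,d=d,T=T);save('t10f.png',im)
im,K,d,T=cam('scene'); save('s10.png',cv2.resize(im[130:300,80:340],None,fx=3,fy=3))
```

```text
[0.55869045 0.08663909 0.2314102 ] 26.5333
```

View pics/t10.png

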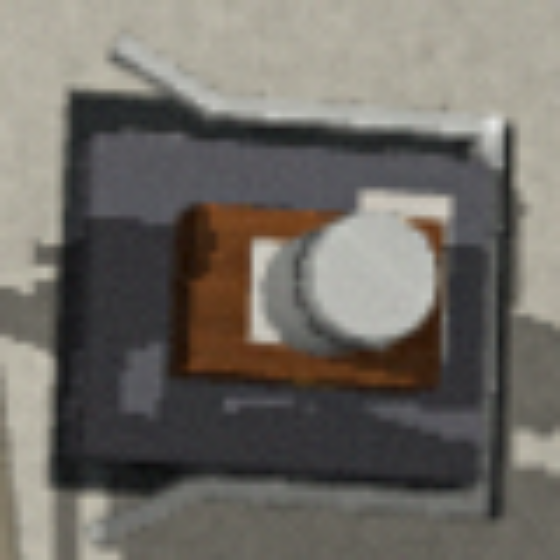

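View pics/s10.png

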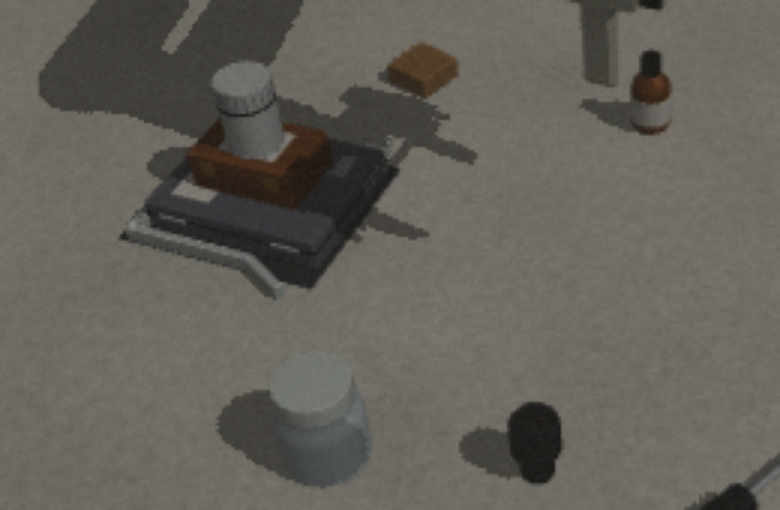

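View pics/t10f.png

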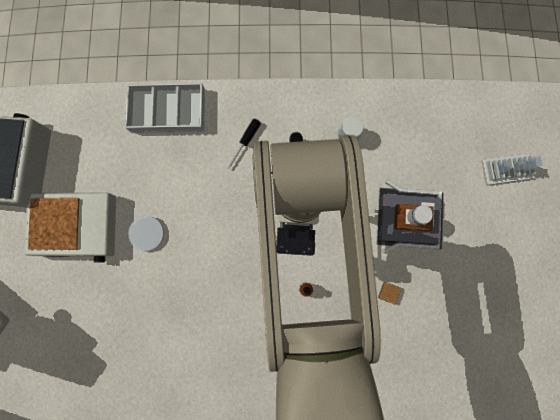

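Run:
```python
from h import *
f=np.load('pics/t10.npz');K,d,T=f['K'],f['d'],f['T']
pk=lambda c:np.array(c)/7+[370,175]-.5
print('can',toplane(pk([(374,281)]),K,d,T,.124)); 
print('dia', np.diff(toplane(pk([(311,281),(438,281)]),K,d,T,.124),axis=0))
B=toplane(pk([(195,206),(445,222),(437,386),(187,374)]),K,d,T,.062)[:,:2].mean(0);print('box',B)
print('box bottom-left corners visible -> ok')
```

```text
can [[ 0.55687395 -0.21681698  0.124     ]]
dia [[-0.00038388 -0.04358461  0.        ]]
box [ 0.55814555 -0.21634807]
box bottom-left corners visible -> ok
```

Run:
```python
from h import *
s=robot.read_state();print(s['t'],abs(s['dq']).max()); print(robot.close_job())
```

```text
26.6333 0.024387428902826785
the job is handed in; nothing more can be done
None
```

The stack is built and handed in at about 26.6 s of the 70 s limit. The slide case is fully home in the dock, the wooden box is on it, and the canister is on the box.

I squared the case up to the dock with the open fingers and slid it in from behind. It stopped against the end fence and the push force rose to about 30 N. The box met the case at about 18 N and the canister met the box at about 3 N, each before release.

Last checks from the top camera and arm readings:

| Check | Result |
|---|---|
| Case at the end fence | within about 2 mm of home; inside the 7 mm side play, about 3 mm off the dock's midline |
| Box centred on case | within 0.5 mm |
| Box square to case | within about 0.6° |
| Canister centred on box | within 1.4 mm, standing upright |
| Other things on the bench | not touched by any move; the ones visible in the last pictures look unmoved |

The wrist and top cameras disagreed by 2 to 3 mm on some positions, which is in line with their stated calibration. I used averages, or the values that agreed with the arm's own readings. No check failed.

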